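Drop the oil pump into the gearcase and swing its hold-down over

TASK

Fit the drop-in oil pump from the wooden block into the bore of the gearcase. Its flat drive tang has to find the slot of the drive hub hidden at the bottom of the bore, so feel for it with light pressure, turning and shuffling the pump a little at a time and never forcing it, until it drops and the flange lies flush on the case; then swing the hold-down clamp fully over the flange. Leave the grease tin, the bearing and the nut where they are.

Things in the scene. Friction and masses are not known exactly. Their poses are not given: they have to be found in the camera images.
- pump_mid (a point): centre of the round aluminium barrel (36 mm diameter, 42 mm high) of the oil pump, where it is gripped; z up the pump's axis. Under the barrel is the flange (66 mm diameter, 9 mm thick), its underside 30 mm below this point; a brass plug on top ends 27 mm above this point. At the start the pump hangs in the large hole of the wooden block, flange on the block's top
- pump: the whole oil pump, about 0.45 kg; origin at the centre of the flange's underside, z up. Below the flange: a round steel pilot (40 mm diameter, 28 mm long, its last 6 mm tapered), then a flat drive tang (10 mm thick, 35 mm wide along the pump's x axis, either way round) whose end is 44 mm below the origin. Two short black lines on the flange's top show the tang's direction
- block_hole (a point): centre of the large hole (44 mm diameter, through) in the top of the wooden parking block (80 x 130 x 50 mm, fixed), 50 mm above the bench
- gearcase: grey-green cast gearcase, fixed, 130 x 200 mm, 91 mm high (foot plate 150 x 220 mm); origin at the centre of its underside, z up. The pump bore (at y +40 mm) and the clamp's stud (at y -22 mm) stand in its flat top face
- bore (a point): centre of the mouth of the pump bore (42 mm diameter) in the top face; axes as the gearcase's. 35 mm down is the drive hub, with a slot 11.4 mm wide right across it. The slot's direction is hidden: 8 to 72 degrees counter-clockwise, from above, of the case's y axis. The tang enters only within about 2 degrees of it; else the pump stops 9 mm proud, pilot 19 mm in the bore. The hub has 0.4 N m drag
- stud (a point): foot of the upright stud about which the hold-down clamp swings, in the top face, 62 mm from the bore's centre
- clamp_handle (a point): middle of the clamp's upright black handle (14 mm diameter, 34 mm high, foot 12 mm above the top face), 60 mm from the stud. The toe points away from it on the stud's other side: 39 mm long, 22 mm wide, 6 mm thick, underside 11.5 mm above the top face, so 2.5 mm over a seated flange; a pump standing proud blocks it
- clamp (a joint): swing of the hold-down clamp about the stud, rad: near 0 parked (handle to the gearcase's -x, toe clear of the bore), grows counter-clockwise seen from above to a stop at 1.6; at 1.57 the toe points at the bore. Stays where left; about 2 N at the handle moves it
- grease_tin: green round grease tin, 70 mm diameter, 64 mm high; origin at the centre of its underside
- bearing: ball bearing lying flat, 62 mm diameter, 16 mm high; origin at the centre of its underside
- nut: large steel hex nut lying flat, 36 mm across flats, 19 mm high; origin at the centre of its underside
Things that resemble listed ones, but are neither listed nor needed, are in the scene too. What is shaped like the pump but blue is not meant.

How it is judged:
On the way:
1. the pump has dropped home: upright in the bore, its flange flush on the case, the clamp not yet over it (z of pump_mid in the frame of bore below 0.032 m and horizontal distance between pump_mid and bore below 0.004 m and angle between pump's own z axis and vertical below 0.05 rad and value of joint clamp below 0.9 rad), for 0.2 s.
At the end, for the whole second after the job is handed in: The pump stands upright in the bore with its flange flush on the top face (within 2 mm), at rest, and the clamp is swung over the flange (joint above 1.3 rad) (z of pump_mid in the frame of bore below 0.032 m and horizontal distance between pump_mid and bore below 0.004 m and angle between pump's own z axis and vertical below 0.05 rad and value of joint clamp above 1.3 rad and linear speed of pump below 0.02 m/s); the robot touches nothing.
It fails at once if the pump is forced: the fingers press it against the gearcase, its drive hub or clamp with more than 50 N (contact force between pump and gearcase above 50 N and contact force between the fingers and pump above 10 N).
It fails at once if the grease tin is shifted more than 25 mm (distance of grease_tin from where it was at the start of the episode above 0.025 m).
It fails at once if the bearing is shifted more than 25 mm (distance of bearing from where it was at the start of the episode above 0.025 m).
It fails at once if the nut is shifted more than 25 mm (distance of nut from where it was at the start of the episode above 0.025 m).
It also fails if it takes over 64 s, if anything falls off the work surface, if the arm or the gripper's body presses on something with over 40 N, if the wrist force passes 120 N, or if a joint passes its speed limit or range.

ROBOT

A 6-joint arm with a two-finger parallel gripper is mounted at the origin on a cart in front of the work surface, level with it; the furniture and walls round the work are solid. World frame = base frame: x ahead of the robot, y to its left, z up, the work surface at z = 0. Lengths are in m, angles in rad, forces in N, time in s.
With the tool pointing down it reaches from about 0.325 to 0.9 m from the base axis. Payload 6.1 kg.
Tool frame: the origin (TCP) lies midway between the tips of the shut fingers; the grasp point (between the pads) lies 19 mm behind it; x points along the fingers, y is the direction in which the jaws open and shut, and the axes are right-handed (so a half turn about x gives the same grasp; the last joint's range is limited). The gripper opens to 85 mm and grips with 20 to 120 N. Pads are 22 mm wide; open, the fingers measure 114 mm over their backs; the gripper's body (76 mm by 85 mm) begins 54 mm behind the grasp point. The pads swing forward as they close: fully open they stand 13 mm farther back than shut.
Start: joints at [-1.241, 0.22, 1.526, -0, 1.395, -0.126], TCP at [0.275, -0.561, 0.231] pointing down, gripper open.
Joint ranges: [-2.98, 2.98], [-0.91, 2.08], [0.09, 2.57], [-1.24, 4.39], [0.2, 2.65], [-2.68, 2.68]. Speed limits (rad/s): [2.57, 2.57, 3.01, 3.14, 3.14, 3.14].

INTERFACE

Orientations are given as [roll, pitch, yaw] about the fixed x, y, z axes, in that order (R = Rz(yaw) Ry(pitch) Rx(roll)).
In Python, from plant import movep, move_l, set_joints, gripper_to, hold, inverse_kinematics, observe, get_image, get_calibration, Unreachable, job_done gives the robot as it stands. Calls block until the motion is done:
- movep(position, orientation): joint-space move of the TCP to a pose.
- move_l(position, feed=0.15, rotation=None, max_force=None): straight line of the TCP; rotation=None keeps the orientation; feed is the mean speed in m/s. With max_force (N) it stops when the force on the tool has changed by that much, and returns True; else False.
- set_joints(angles): joint-space move.
- gripper_to(opening, f_grip=None): finger opening in m; f_grip is the grip in N (None keeps the last); returns when the fingers have stopped.
- hold(seconds).
- inverse_kinematics(position, orientation): joint angles nearest the present ones, or None.
- observe(): the state.
- get_image(name): name is "side" or "top"; returns (picture, depth): 384x512x3 uint8, red, green, blue; 384x512 float32, m along the optical axis (not along the pixel's ray), 0 where there is no reading.
- get_calibration(name): a dict with "intrinsics" (3x3 intrinsics, pixels), "dist_coeffs" ([k1, k2, p1, p2, k3] as OpenCV has them; the pictures are not rectified), "world_from_camera" (4x4, takes a point from camera to world coordinates). Camera axes: x right, y down, z forward; pixel columns grow to the right and rows downward; lengths in m; the calibration is good to about 2 mm. A picture is of the moment at which its call begins. get_calibration takes no time and is no camera call.
A pose or a line that the arm cannot do raises Unreachable and nothing moves.
- job_done(): hands the job in, once; it reports no verdict.
The state is a dict: "time_s": time; "q": joint angles; "joint_velocities": joint speeds; "joint_torque": joint torques, N m; "eef_pos": TCP position; "tcp_rot": TCP orientation; "ft_force": force on the tool from outside, world axes, zero at the start; "torque": the same for the moment, N m; "opening": finger opening in m.
Only numpy, scipy, OpenCV 4.12 (cv2) and the standard library are available. Lean on these libraries where they do the work, as an engineer would, in place of code of your own. Each camera call takes 0.05 s, during which the arm holds its last target.

## Working session

There is one attempt and no reset: what is moved stays moved. The work goes in short steps, each a Python script; the robot and the scene stay as the last script left them, time stands still between calls to the robot, and variables do not carry over. Pictures are saved under pics/ and viewed, and the job is handed in when it is done.

```bash
ls; mkdir -p pics; python3 - <<'E'
from plant import *
import cv2,numpy as np
for n in("side","top"):
    im,d=get_image(n); cv2.imwrite(f"pics/{n}0.png",im[:,:,::-1]); np.save(f"{n}0.npy",d); np.save(f"{n}0im.npy",im)
    c=get_calibration(n); print(c)
print(observe())
E
```

```text
pics
{'intrinsics': array([[464.09064951,   0.        , 256.47605415],
       [  0.        , 464.09064951, 192.10384373],
       [  0.        ,   0.        ,   1.        ]]), 'dist_coeffs': array([-0.1025259,  0.       ,  0.       ,  0.       ,  0.       ]), 'world_from_camera': array([[ 0.98864815, -0.07250316,  0.13159839,  0.43663174],
       [-0.14850464, -0.60462178,  0.78254641, -0.9374149 ],
       [ 0.02283016, -0.79320602, -0.60852525,  0.76261683],
       [ 0.        ,  0.        ,  0.        ,  1.        ]])}
{'intrinsics': array([[351.89820372,   0.        , 260.89183071],
       [  0.        , 351.89820372, 194.51960545],
       [  0.        ,   0.        ,   1.        ]]), 'dist_coeffs': array([-0.04414265,  0.        ,  0.        ,  0.        ,  0.        ]), 'world_from_camera': array([[ 0.02825667, -0.99136135,  0.12807901,  0.49760544],
       [-0.99934428, -0.02511454,  0.02608201, -0.13166776],
       [-0.02264005, -0.12873202, -0.99142095,  0.93079217],
       [ 0.        ,  0.        ,  0.        ,  1.        ]])}
{'time_s': 0.1, 'q': array([-1.24109677e+00,  2.21176436e-01,  1.52752047e+00,  1.62457938e-05,
        1.39471392e+00, -1.26108282e-01]), 'joint_velocities': array([ 0.00190412, -0.00146501, -0.00436329, -0.00180463,  0.00035394,
        0.00103976]), 'joint_torque': array([ 1.48922802e-03, -4.98244357e+01, -3.90548730e+01, -3.42936789e-05,
        5.73231198e-03,  2.54981001e-05]), 'eef_pos': array([ 0.27493102, -0.56065755,  0.23027799]), 'tcp_rot': array([-1.70569858,  1.56897808,  1.89169905]), 'ft_force': array([-0.68767734,  0.05381083, -0.12039655]), 'torque': array([-0.01860485,  0.00759357,  0.0150334 ]), 'opening': 0.08552812686345794}
```

View pics/side0.png

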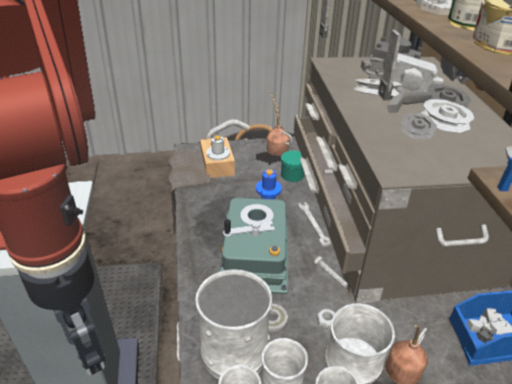

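View pics/top0.png

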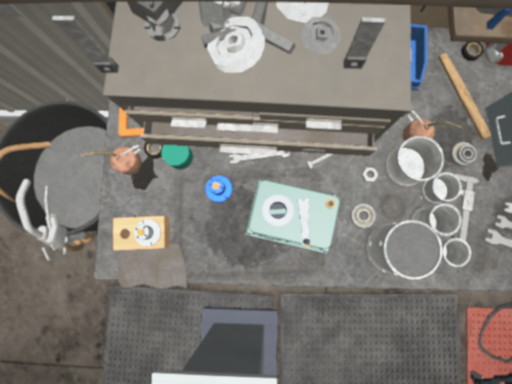

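The side picture shows the wooden block with the pump at about (216,148) and the gearcase at (257,240). The top picture shows the pump at (150,233), the bore at (278,210) and the clamp at (305,220). I'll enlarge these areas.

```bash
cat > h.py <<'E'
import numpy as np,cv2
from plant import *
def ray(n,uv,z):
    "world point on pixel ray at height z"
    c=get_calibration(n);K=c["intrinsics"];T=c["world_from_camera"]
    p=cv2.undistortPoints(np.array([[uv]],float),K,np.array(c["dist_coeffs"]))[0,0]
    r=T[:3,:3]@np.array([p[0],p[1],1]);s=(z-T[2,3])/r[2];return T[:3,3]+s*r
def proj(n,P):
    c=get_calibration(n);T=np.linalg.inv(c["world_from_camera"]);Q=(T[:3,:3]@np.array(P,float).reshape(-1,3).T).T+T[:3,3]
    return cv2.projectPoints(Q,np.zeros(3),np.zeros(3),c["intrinsics"],c["dist_coeffs"])[0][:,0]
def cloud(n,d):
    c=get_calibration(n);K=c["intrinsics"];T=c["world_from_camera"];h,w=d.shape
    uv=np.stack(np.meshgrid(np.arange(w),np.arange(h)),-1).reshape(-1,1,2).astype(float)
    p=cv2.undistortPoints(uv,K,np.array(c["dist_coeffs"]))[:,0].reshape(h,w,2)
    X=np.dstack([p*d[...,None],d]);return X@T[:3,:3].T+T[:3,3]
def crop(im,x0,y0,x1,y1,k,f):
    a=cv2.resize(np.ascontiguousarray(im[y0:y1,x0:x1,::-1]),None,fx=k,fy=k,interpolation=cv2.INTER_CUBIC)
    for x in range(-(-x0//10)*10,x1,10):
        cv2.line(a,((x-x0)*k+k//2,0),((x-x0)*k+k//2,6),(0,0,255),1);cv2.putText(a,str(x),((x-x0)*k,16),0,.35,(0,0,255),1)
    for y in range(-(-y0//10)*10,y1,10):
        cv2.line(a,(0,(y-y0)*k+k//2),(6,(y-y0)*k+k//2),(0,0,255),1);cv2.putText(a,str(y),(8,(y-y0)*k+k//2+4),0,.35,(0,0,255),1)
    cv2.imwrite(f,a)
E
python3 - <<'E'
from h import *
t=np.load('top0im.npy');s=np.load('side0im.npy')
crop(t,105,205,175,260,10,'pics/t_pump.png')
crop(t,240,170,350,255,7,'pics/t_case.png')
crop(s,190,125,310,195,6,'pics/s_pump.png')
crop(s,210,190,300,295,6,'pics/s_case.png')
X=cloud('top',np.load('top0.npy'))
np.set_printoptions(precision=3,suppress=True)
for uv in[(150,233),(160,233),(140,220),(125,233),(278,210),(262,200),(330,205),(305,220),(304,243),(265,225)]: print(uv,X[uv[1],uv[0]])
E
```

```text
(150, 233) [0.506 0.156 0.087]
(160, 233) [0.507 0.14  0.058]
(140, 220) [0.538 0.195 0.053]
(125, 233) [0.505 0.246 0.017]
(278, 210) [ 0.573 -0.152  0.053]
(262, 200) [ 0.593 -0.113  0.093]
(330, 205) [ 0.583 -0.273  0.106]
(305, 220) [ 0.547 -0.215  0.108]
(304, 243) [ 0.493 -0.21   0.135]
(265, 225) [ 0.533 -0.121  0.094]
```

View pics/t_pump.png

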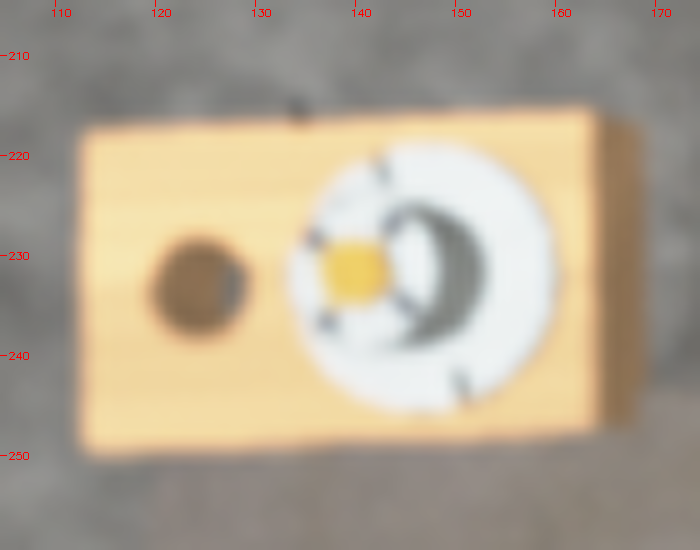

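View pics/t_case.png

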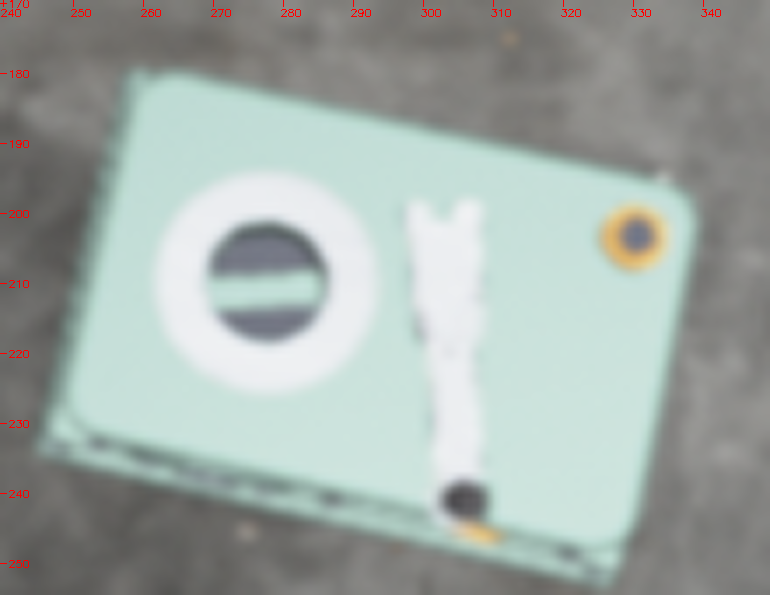

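View pics/s_pump.png

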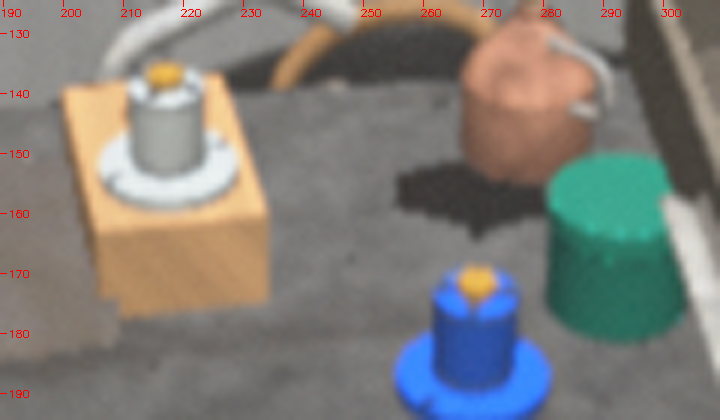

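View pics/s_case.png

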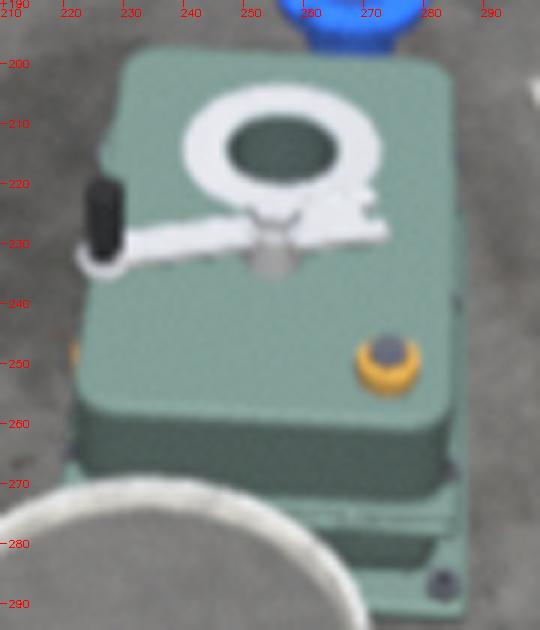

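```bash
python3 - <<'E'
from h import *
np.set_printoptions(precision=4,suppress=True)
t=np.load('top0im.npy').astype(int)
def P(uv,z,n='top'): return ray(n,uv,z)
# case outline top corners + slot + others read from pics
def blob(n,mask,z):
    m=mask.astype(np.uint8);k,l,st,ce=cv2.connectedComponentsWithStats(m);i=1+np.argmax(st[1:,4]);
    ct=max(cv2.findContours((l==i).astype(np.uint8),0,1)[0],key=len);e=cv2.fitEllipse(cv2.convexHull(ct));return e,ray(n,e[0],z)
# ring (white) top cam
reg=np.zeros(t.shape[:2],bool);reg[190:230,257:296]=1
w=(t.min(2)>212)&reg; sat=t.max(2)-t.min(2); w=reg&(sat<12)&(t.min(2)>190)
print('ring top',blob('top',w,.091))
g=reg&(t.mean(2)<150);print('dark px',np.argwhere(g)[:,::-1].min(0),np.argwhere(g)[:,::-1].max(0))
s=np.load('side0im.npy').astype(int)
reg=np.zeros(s.shape[:2],bool);reg[200:224,236:276]=1
w=reg&(s.max(2)-s.min(2)<18)&(s.min(2)>180);print('ring side',blob('side',w,.091))
# bore mouth from readings
print('bore read top',P((276.7,210),.091))
print('bore side',P((256,214.5),.091,'side'))
for n,d in(('top',np.load('top0.npy')),('side',np.load('side0.npy'))):
    X=cloud(n,d);m=(X[...,2]>.083)&(X[...,2]<.098)&(abs(X[...,0]-.55)<.16)&(abs(X[...,1]+.2)<.16)
    p=X[m][:,:2].astype(np.float32);print(n,'z',np.median(X[m][:,2]),cv2.minAreaRect(p*1000))
    m=(X[...,2]>.040)&(X[...,2]<.065)&(abs(X[...,0]-.5)<.08)&(abs(X[...,1]-.18)<.1)
    p=X[m][:,:2].astype(np.float32);print(n,'block',len(p),cv2.minAreaRect(p*1000))
# case direction from edges
a,b=P((258,180),.091),P((338,197),.091);c=P((248,232),.091);dd=P((330,247),.091)
for q in((a-b),(c-dd)): print('case y dir deg',np.degrees(np.arctan2(q[1],q[0])),np.linalg.norm(q))
a,b=P((269.0,211.3),.056),P((286.0,209.2),.056);q=a-b;print('slot dir',np.degrees(np.arctan2(q[1],q[0])),np.linalg.norm(q))
# pump: flange outline top z .059
print('flange l/r/t/b',P((133.3,232),.059),P((159.8,232),.059),P((147,218.5),.059),P((147,245.8),.059))
a,b=P((142.5,221.5),.059),P((150.3,243),.059);q=a-b;print('marks',a,b,(a+b)/2,np.degrees(np.arctan2(q[1],q[0])),np.linalg.norm(q))
print('plug',P((139.8,231.7),.107), P((217,136.5),.107,'side'))
print('handle top',P((304.7,241),.137),'side',P((226,219.5),.137,'side'),'foot side',P((226,231),.103,'side'))
print('stud?',P((255,232),.091,'side'))
E
```

```text
ring top (((277.5863952636719, 209.8802947998047), (30.893735885620117, 31.384641647338867), 107.33177185058594), array([ 0.5701, -0.1505,  0.091 ]))
dark px [270 202] [285 217]
ring side (((257.2426452636719, 215.1936798095703), (22.762176513671875, 33.6303825378418), 98.75386810302734), array([ 0.571 , -0.1577,  0.091 ]))
bore read top [ 0.5697 -0.1484  0.091 ]
bore side [ 0.5686 -0.155   0.091 ]
top z 0.09235054449935243 ((559.7069091796875, -188.3859100341797), (200.13589477539062, 134.8275146484375), 78.75820922851562)
top block 1334 ((506.24822998046875, 196.58984375), (80.8387680053711, 131.00816345214844), 4.41622257232666)
side z 0.08769691029007498 ((561.9735107421875, -191.36880493164062), (201.51930236816406, 129.74925231933594), 78.47850799560547)
side block 563 ((506.2788391113281, 195.16326904296875), (80.0971450805664, 137.16305541992188), 4.673888683319092)
case y dir deg 79.27634121657462 0.19649940661312615
case y dir deg 81.24130703356555 0.1968265141546774
slot dir 98.56134896878214 0.04266139570893721
flange l/r/t/b [0.5077 0.2077 0.059 ] [0.5097 0.1404 0.059 ] [0.5424 0.1751 0.059 ] [0.4747 0.1705 0.059 ]
marks [0.5345 0.1861 0.059 ] [0.4818 0.1627 0.059 ] [0.5082 0.1744 0.059 ] 23.929261495964276 0.057687974533435944
plug [0.5083 0.1734 0.107 ] [0.5079 0.1669 0.107 ]
handle top [ 0.498  -0.2116  0.137 ] side [ 0.496  -0.2168  0.137 ] foot side [ 0.4956 -0.2144  0.103 ]
stud? [ 0.5579 -0.2121  0.091 ]
```

```bash
cat >> h.py <<'E'
def ori(phi):  # jaw direction phi deg, tool down
    return [0,np.pi/2,np.radians(phi-90)]
E
python3 - <<'E'
from h import *
np.set_printoptions(precision=2,suppress=True)
for a in(-86,94):
    for p,z,f in(((.508,.1735),.062,a),((.508,.1735),.25,a),((.569,-.151),.25,a+74.6),((.569,-.151),.11,a+74.6),((.569,-.151),.11,a+74.6+50),((.569,-.151),.11,a+74.6-25)):
        print(a,f,z,inverse_kinematics([*p,z],ori(f)))
E
```

```text
-86 -86 0.062 [ 0.18  0.2   1.89 -0.    1.05  1.68]
-86 -86 0.25 [ 0.18 -0.    1.73  0.    1.41  1.68]
-86 -11.400000000000006 0.25 [-0.39  0.12  1.6  -0.    1.42 -0.19]
-86 -11.400000000000006 0.11 [-0.39  0.25  1.73 -0.    1.16 -0.19]
-86 38.599999999999994 0.11 [-0.39  0.25  1.73 -0.    1.16 -1.07]
-86 -36.400000000000006 0.11 [-0.39  0.25  1.73 -0.    1.16  0.24]
94 94 0.062 [ 0.18  0.2   1.89 -0.    1.05 -1.46]
94 94 0.25 [ 0.18 -0.    1.73 -0.    1.41 -1.46]
94 168.6 0.25 None
94 168.6 0.11 None
94 218.6 0.11 [-0.39  0.25  1.73  0.    1.16  2.07]
94 143.6 0.11 None
```

```bash
python3 - <<'E'
from h import *
np.set_printoptions(precision=4,suppress=True)
move_l([0.275,-.561,.28],feed=.2)
movep([.508,.1735,.20],ori(-86))
o=observe();print(o['time_s'],o['eef_pos'],o['ft_force'])
im,d=get_image('side');crop(im,150,60,300,180,5,'pics/s1.png')
im,d=get_image('top');crop(im,90,190,200,270,7,'pics/t1.png')
E
```

```text
3.225 [0.5083 0.1729 0.2001] [ 0.8427 -0.2895  0.3372]
```

View pics/s1.png

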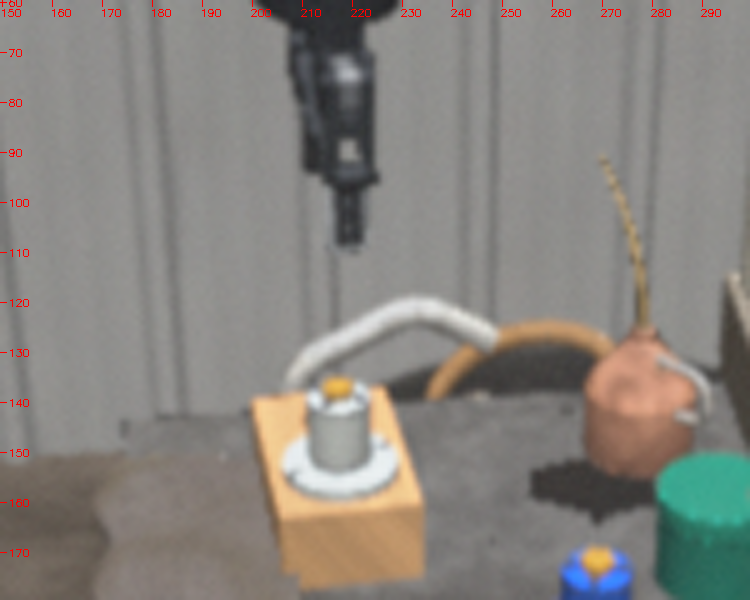

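View pics/t1.png

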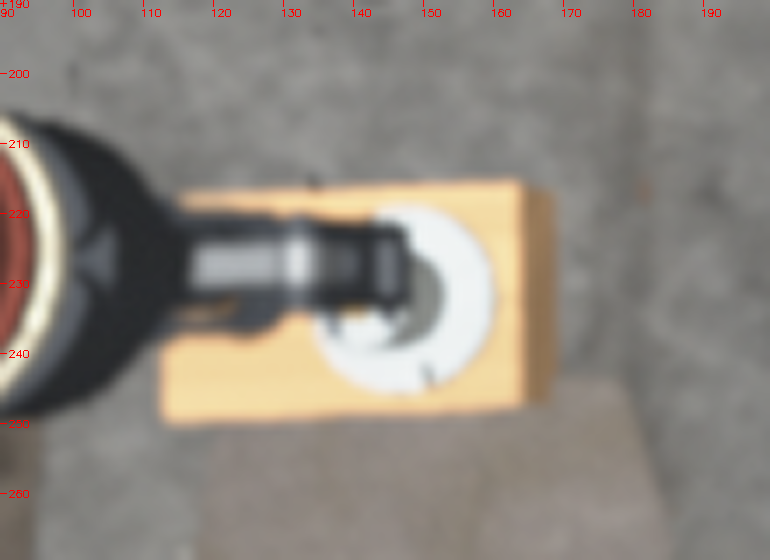

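The side picture shows the fingers at about (217,105), straight above the plug at (217,137). In the top picture they hang over the pump. I'll descend and grip.

```bash
python3 - <<'E'
from h import *
np.set_printoptions(precision=4,suppress=True)
print(move_l([.508,.1735,.10],feed=.15,max_force=10))
print(move_l([.508,.1735,.063],feed=.06,max_force=8))
o=observe();print(o['time_s'],o['eef_pos'],o['ft_force'])
gripper_to(.02,50)
o=observe();print(o['time_s'],o['opening'],o['eef_pos'],o['ft_force'],o['torque'])
im,d=get_image('side');crop(im,150,60,300,180,5,'pics/s2.png')
E
```

```text
False
False
4.9083 [0.5081 0.1735 0.063 ] [-0.0294 -0.1024 -0.4349]
5.425 0.03509732081193026 [0.5084 0.1734 0.0635] [ 0.483  -1.3111  3.3434] [-0.2626  0.1189  0.0658]
```

View pics/s2.png

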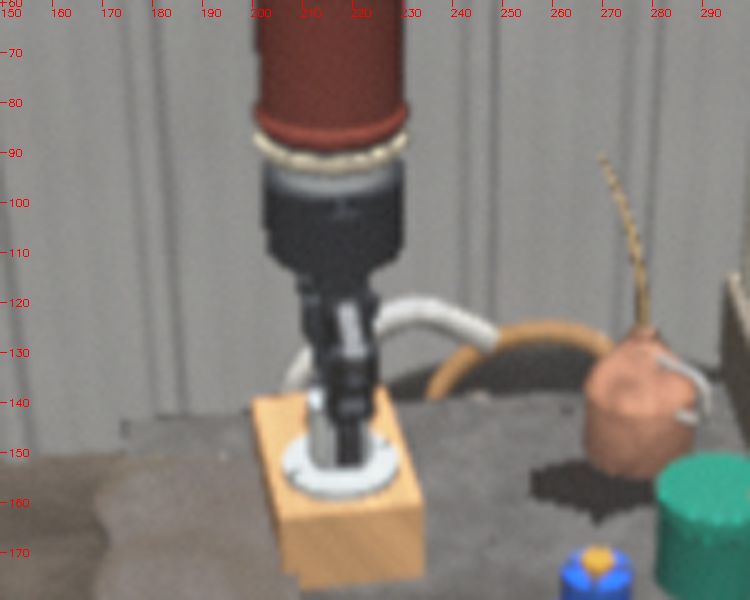

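```bash
python3 - <<'E'
from h import *
print(proj('side',[[.508,.15,.07],[.508,.1735,.059],[.508,.1735,.107],[.508,.15,.16]]))
s=np.load('side0im.npy')
crop(s,200,130,235,165,16,'pics/s3.png')
im,d=get_image('side');crop(im,200,130,235,165,16,'pics/s4.png')
cv2.imwrite('pics/s34.png',cv2.resize(np.hstack([cv2.imread('pics/s3.png'),cv2.imread('pics/s4.png')]),None,fx=.7,fy=.7))
E
```

```text
[[217.88836559 151.15886197]
 [217.30519641 150.00334779]
 [216.83560687 135.27416298]
 [217.00365353 122.4805858 ]]
```

View pics/s34.png

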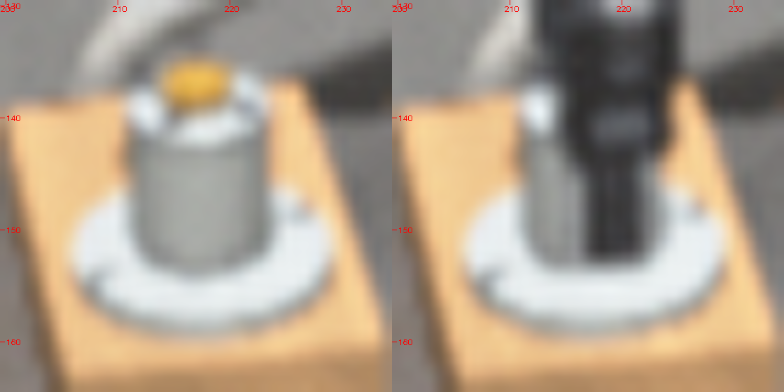

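```bash
python3 - <<'E'
from h import *
print(proj('top',[[.508,.1735-.05,.22],[.508,.1735-.05,.25],[.508,.1735-.05,.27]]))
print(proj('side',[[.508,.13,.20],[.508,.13,.215],[.508,.13,.25]]))
E
```

```text
[[143.71225589 231.24701815]
 [138.31775651 230.85053901]
 [134.45737062 230.56619667]]
[[217.21527572 112.53829291]
 [217.06220855 107.28778938]
 [216.70060522  94.74327545]]
```

```bash
python3 - <<'E'
from h import *
im,d=get_image('top');crop(im,90,195,175,265,9,'pics/t3.png')
im,d=get_image('side');crop(im,203,105,233,160,10,'pics/s5.png')
# finger extents from the depth image
X=cloud('side',d)
for r in range(120,156,3):
    m=[(c,X[r,c].round(3)) for c in range(208,228) if .0<X[r,c,2]<.25 and X[r,c,1]<.155]
    if m: print(r,m[0],m[-1],round((m[0][1][0]+m[-1][1][0])/2,4))
E
```

```text
120 (212, array([0.495, 0.152, 0.167])) (223, array([0.524, 0.154, 0.164])) 0.5095
123 (211, array([0.492, 0.153, 0.158])) (225, array([0.529, 0.153, 0.156])) 0.5105
126 (212, array([0.494, 0.151, 0.15 ])) (224, array([0.527, 0.153, 0.147])) 0.5105
129 (212, array([0.494, 0.153, 0.14 ])) (225, array([0.526, 0.11 , 0.162])) 0.51
132 (212, array([0.494, 0.153, 0.13 ])) (225, array([0.525, 0.108, 0.154])) 0.5095
135 (213, array([0.496, 0.142, 0.127])) (225, array([0.525, 0.111, 0.144])) 0.5105
138 (214, array([0.499, 0.152, 0.112])) (224, array([0.523, 0.112, 0.134])) 0.511
141 (214, array([0.498, 0.144, 0.107])) (224, array([0.523, 0.121, 0.119])) 0.5105
144 (215, array([0.5  , 0.146, 0.096])) (223, array([0.521, 0.128, 0.106])) 0.5105
147 (215, array([0.5  , 0.148, 0.085])) (222, array([0.52 , 0.149, 0.083])) 0.51
150 (215, array([0.5  , 0.151, 0.074])) (223, array([0.522, 0.151, 0.072])) 0.511
153 (216, array([0.502, 0.145, 0.068])) (222, array([0.519, 0.145, 0.067])) 0.5105
```

View pics/t3.png

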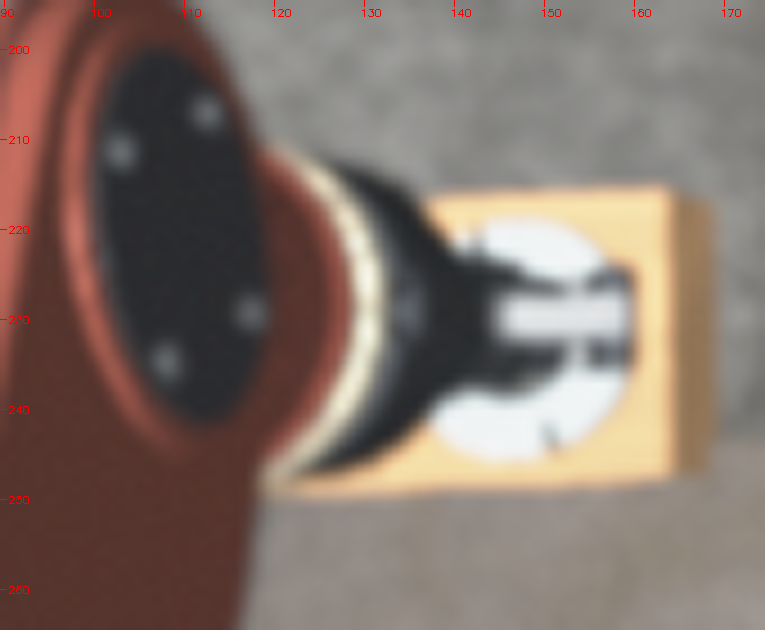

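View pics/s5.png

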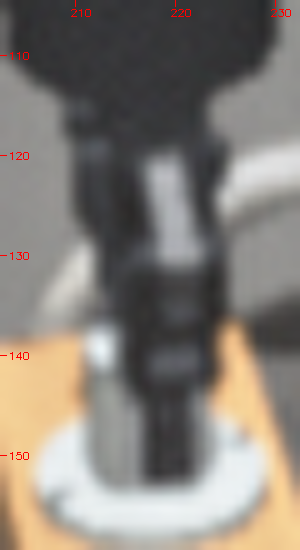

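```bash
python3 - <<'E'
from h import *
np.set_printoptions(precision=4,suppress=True)
gripper_to(.05)
move_l([.5055,.1735,.063],feed=.05)
gripper_to(.02,60)
o=observe();print(o['time_s'],o['opening'],o['eef_pos'],o['ft_force'],o['torque'])
move_l([.5055,.1735,.20],feed=.15,max_force=25)
o=observe();print(o['time_s'],o['opening'],o['eef_pos'],o['ft_force'],o['torque'])
im,d=get_image('side');crop(im,180,80,260,170,6,'pics/s6.png')
E
```

```text
6.45 0.03507064260101285 [0.5057 0.1735 0.0632] [ 0.2513 -0.4336  2.7655] [-0.2597  0.0786  0.0055]
7.5167 0.0343008497933992 [0.5046 0.1733 0.1986] [-0.1687  0.1493 -4.0437] [ 0.0018 -0.0131 -0.0198]
```

View pics/s6.png

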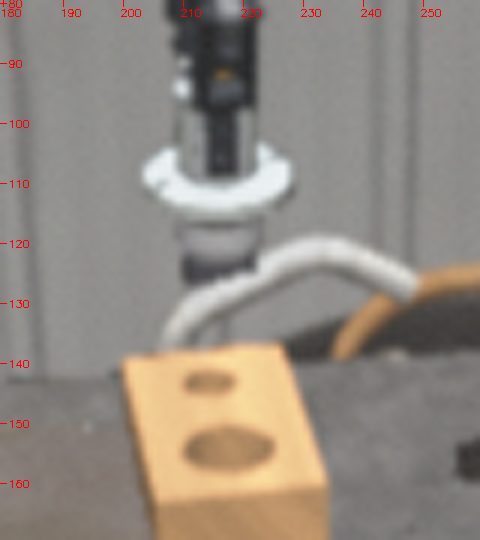

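```bash
python3 - <<'E'
from h import *
np.set_printoptions(precision=4,suppress=True)
a,b=ray('side',(226.3,148.3),.059),ray('side',(208.2,154.5),.059);q=a-b;print('marks side',np.degrees(np.arctan2(q[1],q[0])),np.linalg.norm(q))
t=np.load('top0im.npy')
crop(t,262,195,294,226,24,'pics/bore.png')
print(t[200:220,266:290].mean(2).astype(int))
E
```

```text
marks side 26.42182652625309 0.0592471492671202
[[231 236 237 237 237 237 237 236 235 233 231 231 230 231 233 235 236 237
  237 236 236 236 234 230]
 [235 238 238 238 238 237 234 228 216 204 196 188 184 189 207 222 230 234
  236 236 236 236 236 234]
 [236 237 238 238 237 233 220 189 156 137 127 120 116 121 139 165 193 219
  231 236 236 236 236 235]
 [237 237 237 237 232 218 178 136 110 103 102 101 103 100 100 109 130 168
  211 229 235 235 235 235]
 [238 238 237 234 219 180 141 118 112 114 116 117 118 116 112 108 104 119
  165 213 231 235 235 235]
 [239 238 236 226 191 146 125 122 122 122 123 123 123 123 123 120 112 105
  126 180 224 235 236 236]
 [239 239 236 215 162 127 122 123 122 122 123 123 124 124 124 123 121 110
  108 148 207 232 237 237]
 [239 239 233 204 149 122 121 123 123 122 123 125 125 124 125 125 125 121
  113 126 179 223 235 236]
 [239 238 230 199 152 131 132 135 135 134 135 139 142 141 143 149 152 153
  146 136 162 215 232 236]
 [238 237 228 204 172 161 164 168 167 165 168 173 176 177 179 187 194 195
  187 166 167 213 232 236]
 [239 236 228 213 200 196 198 200 200 199 
[... 268 characters left out ...]
38 236 225 210 200 197 196 194 190 186 185 183 178 175 174 174 174
  173 181 208 229 237 238]
 [238 238 236 227 208 177 159 153 153 150 148 147 146 144 141 139 139 141
  153 184 221 235 238 238]
 [238 239 238 234 220 182 144 127 125 124 124 124 124 125 124 123 123 132
  161 205 230 237 238 238]
 [239 239 239 238 233 214 173 141 125 122 122 122 122 122 122 124 132 154
  192 225 236 238 238 238]
 [239 239 239 240 239 233 217 184 156 137 129 127 126 127 132 148 173 201
  225 235 238 238 238 238]
 [238 239 240 240 240 239 236 227 210 188 172 164 159 164 178 201 222 232
  237 238 238 238 238 237]
 [234 238 239 240 240 240 240 238 236 231 225 219 216 220 226 233 237 239
  239 239 239 239 238 236]]
```

View pics/bore.png

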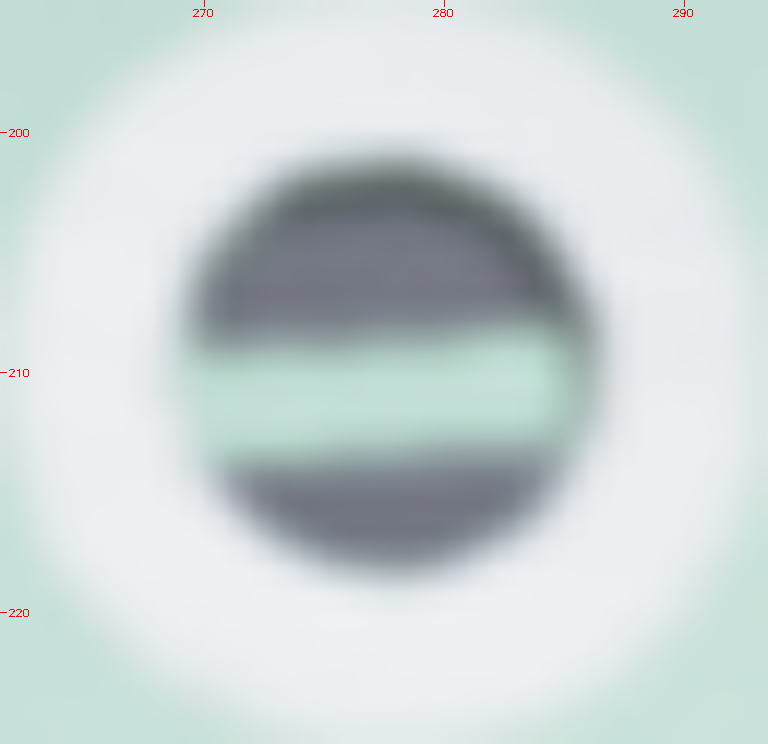

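```bash
python3 - <<'E'
from h import *
t=np.load('top0im.npy').mean(2)
U=[];L=[]
for c in range(272,284):
    col=t[:,c]
    for r in range(206,211):
        if col[r]<165<=col[r+1]: U.append(ray('top',(c,r+(165-col[r])/(col[r+1]-col[r])),.056)[:2])
    for r in range(210,216):
        if col[r]>=165>col[r+1]: L.append(ray('top',(c,r+(165-col[r])/(col[r+1]-col[r])),.056)[:2])
for E in(U,L):
    E=np.array(E);p=np.polyfit(E[:,1],E[:,0],1);print(len(E),90-np.degrees(np.arctan(p[0])),E.mean(0))
E
```

```text
12 95.45025788830964 [ 0.57604073 -0.1510479 ]
12 94.67888967039654 [ 0.56406357 -0.15131597]
```

```bash
python3 - <<'E'
from h import *
np.set_printoptions(precision=4,suppress=True)
movep([.5055,.1735,.215],ori(-86))
movep([.568,-.151,.215],ori(-16))
o=observe();print(o['time_s'],o['opening'],o['eef_pos'],o['ft_force'],o['torque'])
move_l([.568,-.151,.165],feed=.1,max_force=8)
hold(.2)
o=observe();print(o['time_s'],o['opening'],o['eef_pos'],o['ft_force'],o['torque'])
im,d=get_image('side');np.save('s7.npy',im);crop(im,215,140,300,240,6,'pics/s7.png')
im,d=get_image('top');np.save('t7.npy',im);crop(im,240,170,320,245,8,'pics/t7.png')
E
```

```text
9.4 0.03483112726501496 [ 0.5679 -0.1504  0.2146] [-0.6063  0.2958 -3.2761] [-0.0109 -0.028  -0.0111]
10.25 0.03504926631293105 [ 0.5687 -0.1513  0.1661] [-0.1163  0.4863 -3.1888] [-0.0305 -0.0436 -0.0553]
```

View pics/s7.png

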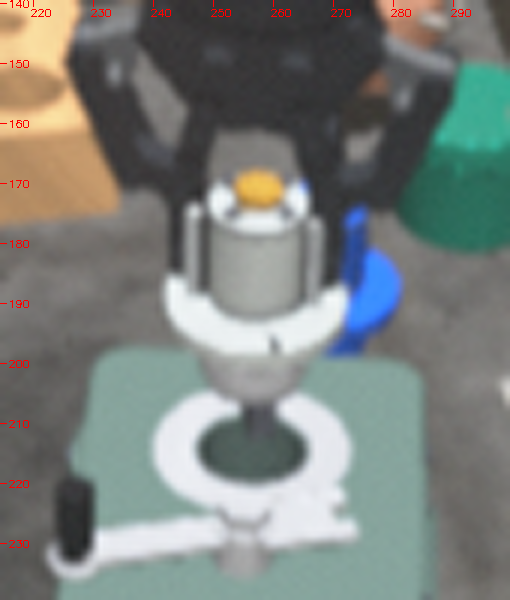

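View pics/t7.png

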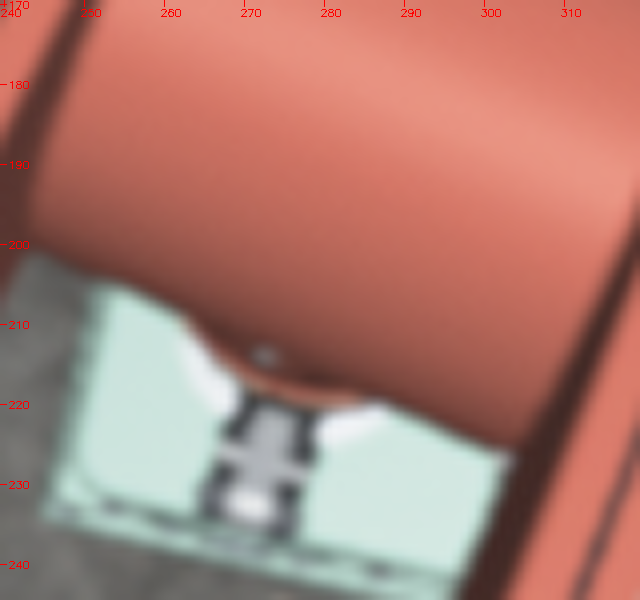

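```bash
python3 - <<'E'
from h import *
print(proj('side',[[.571,-.1577,.162],[.571,-.1577,.210],[.571,-.1577,.109]]))
s=np.load('s7.npy');crop(s,235,165,285,220,14,'pics/s8.png')
q=ray('side',(256.2,189),.162);print('flange c',q);m=ray('side',(259.7,196.5),.162)
print(m,np.degrees(np.arctan2(*(q-m)[1::-1])),np.linalg.norm(q-m))
E
```

```text
[[258.03626404 189.87909725]
 [258.61059668 171.48871957]
 [257.43953563 208.97031625]]
flange c [ 0.56755648 -0.15414927  0.162     ]
[ 0.5709967  -0.18085431  0.162     ] 97.34056737538023 0.02692570954077071
```

View pics/s8.png

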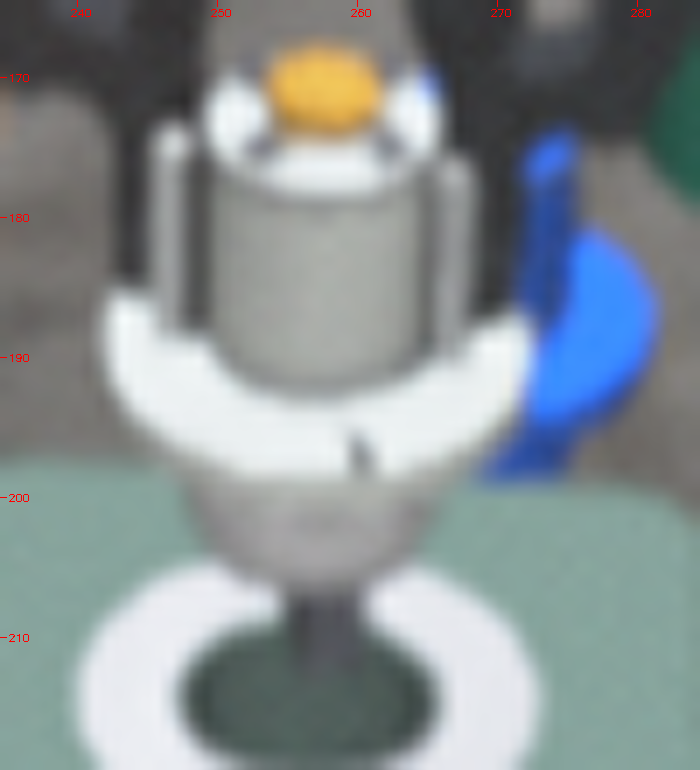

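```bash
python3 - <<'E'
from h import *
C=ray('side',(257.2,189.3),.162);print(C)
for a in(90,95,100):
    r=np.radians(a);print(a,proj('side',[C-np.array([np.cos(r),np.sin(r),0])*k for k in(.026,.029,.032)]))
E
```

```text
[ 0.56952875 -0.15545793  0.162     ]
90 [[259.05378594 196.72748577]
 [259.27266469 197.60447903]
 [259.49259861 198.48570454]]
95 [[260.11222856 196.61900876]
 [260.45593044 197.48281787]
 [260.80125749 198.35071527]]
100 [[261.14707642 196.45381765]
 [261.61262731 197.29761541]
 [262.08031888 198.14529676]]
```

The side picture shows the pump's axis at column 257.2 over the bore's centre at about 256.6, within 1 mm of alignment. The front mark at (260.1,196.7) puts the tang at about 95°, matching the slot direction I measured at 95°. I'll lower gently.

```bash
python3 - <<'E'
from h import *
np.set_printoptions(precision=4,suppress=True)
p=observe()['eef_pos']
for z,f in((.135,.06),(.118,.03),(.103,.02)):
    r=move_l([.568,-.151,z],feed=f,max_force=6)
    o=observe();print(r,o['time_s'],o['eef_pos'],o['ft_force'],o['torque'])
    if r: break
im,d=get_image('side');np.save('s9.npy',im);crop(im,215,150,295,240,7,'pics/s9.png')
E
```

```text
False 11.0 [ 0.5679 -0.151   0.1347] [-0.116   0.3174 -4.4362] [0.0246 0.0247 0.0465]
False 11.7167 [ 0.5681 -0.1514  0.1178] [ 2.0004 -3.267  -5.3103] [-0.7359 -0.4737 -0.0301]
True 12.3917 [ 0.5683 -0.1516  0.1042] [-0.9294  1.2124  4.9444] [ 0.1403  0.0594 -0.0441]
```

View pics/s9.png

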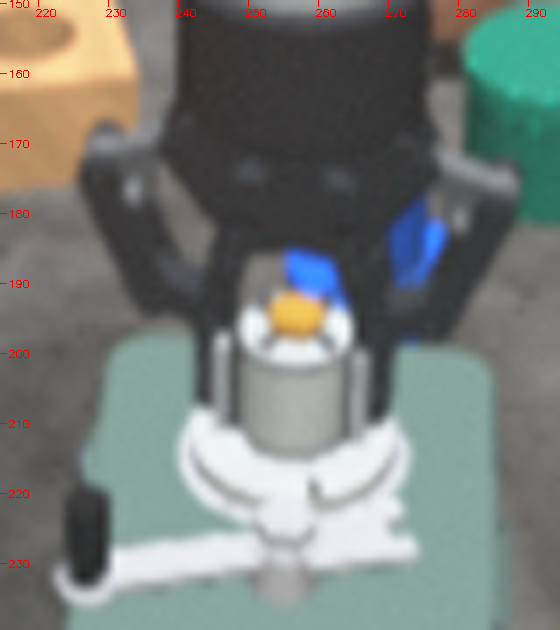

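The flange sits flush and the TCP stopped at 0.104, the predicted home height. I'll release, lift and check.

```bash
python3 - <<'E'
from h import *
np.set_printoptions(precision=4,suppress=True)
gripper_to(.065)
move_l([.568,-.151,.22],feed=.15,max_force=15)
S=np.array([.5559,-.2118]);a=np.radians(179);H=S+.06*np.array([np.cos(a),np.sin(a)])
movep([*H,.20],ori(-91))
gripper_to(.045)
o=observe();print(o['time_s'],o['eef_pos'],o['opening'],o['ft_force'])
im,d=get_image('side');np.save('s10.npy',im);crop(im,205,150,290,245,7,'pics/s10.png')
im,d=get_image('top');crop(im,240,170,350,255,7,'pics/t10.png')
E
```

```text
15.1667 [ 0.4961 -0.2106  0.2   ] 0.045050030914305546 [ 0.1905  0.4783 -0.8747]
```

View pics/s10.png

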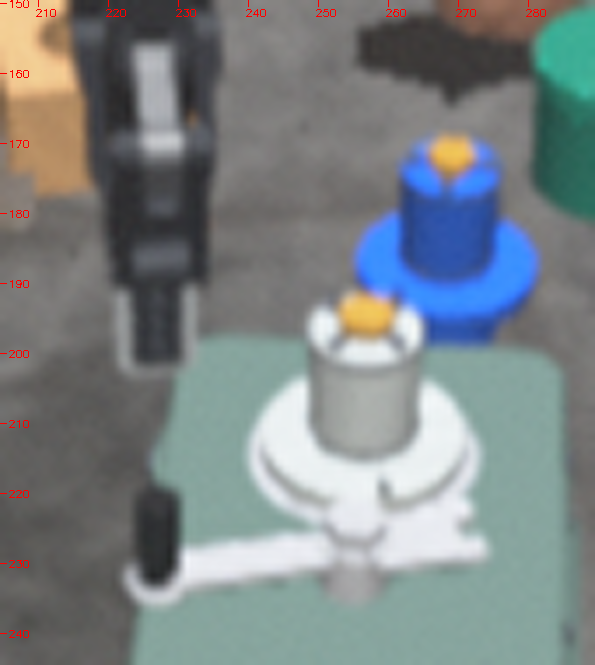

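View pics/t10.png

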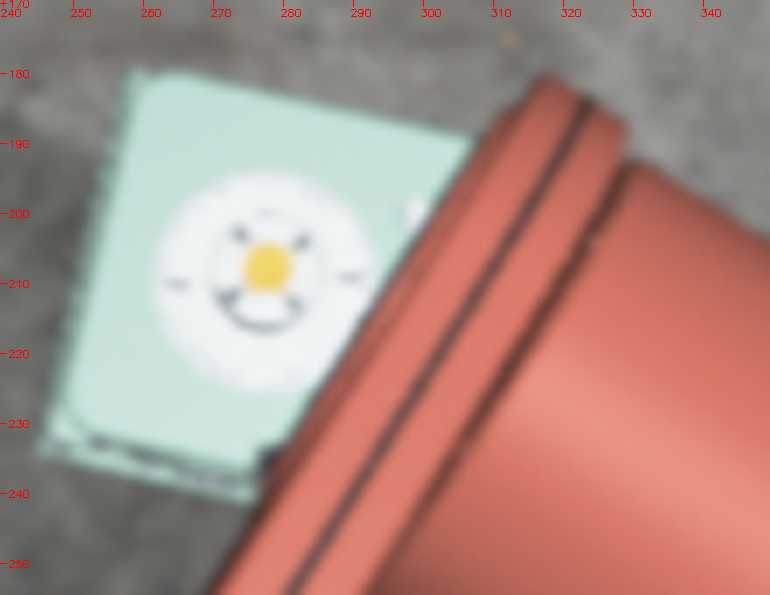

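The pump stands flush and upright in the bore: plug at (277,208) in the top picture, flange on the ring in the side picture. The fingers, at column 226, are over the handle. Next I'll straddle the handle and swing the clamp.

```bash
python3 - <<'E'
from h import *
np.set_printoptions(precision=4,suppress=True)
S=np.array([.5559,-.2118])
def H(d): a=np.radians(d);return S+.06*np.array([np.cos(a),np.sin(a)])
print(move_l([*H(179),.145],feed=.12,max_force=8))
print(move_l([*H(179),.113],feed=.05,max_force=6))
gripper_to(.024,20)
o=observe();print(o['time_s'],o['eef_pos'],o['opening'],o['ft_force'])
for d in np.linspace(179,264,9)[1:]:
    r=move_l([*H(d),.113],feed=.06,rotation=ori(d-270),max_force=15)
    o=observe();print(round(d),r,o['time_s'],o['eef_pos'],o['ft_force'])
    if r: break
im,d=get_image('side');np.save('s11.npy',im);crop(im,205,150,290,265,6,'pics/s11.png')
E
```

```text
False
False
17.0 [ 0.4961 -0.2109  0.1133] 0.02396299923629645 [ 0.0094 -0.8972  0.9884]
190 False 17.3333 [ 0.4967 -0.2218  0.113 ] [-0.2469 -0.0939 -0.0313]
200 False 17.6667 [ 0.4995 -0.2324  0.1129] [-0.4297  0.0127 -0.2789]
211 False 18.0 [ 0.5043 -0.2424  0.1129] [-0.3951  0.043  -0.2483]
222 False 18.3333 [ 0.5109 -0.2514  0.113 ] [-0.026  -0.3563 -0.704 ]
232 False 18.6667 [ 0.519 -0.259  0.113] [ 0.2527 -0.6974 -0.4205]
243 False 19.0 [ 0.5283 -0.265   0.113 ] [-0.5771 -1.0991 -0.604 ]
253 False 19.3333 [ 0.5386 -0.2692  0.113 ] [ 0.0035 -0.5729  0.1412]
264 False 19.6667 [ 0.5496 -0.2714  0.113 ] [ 0.9578 -0.3824 -0.5239]
```

View pics/s11.png

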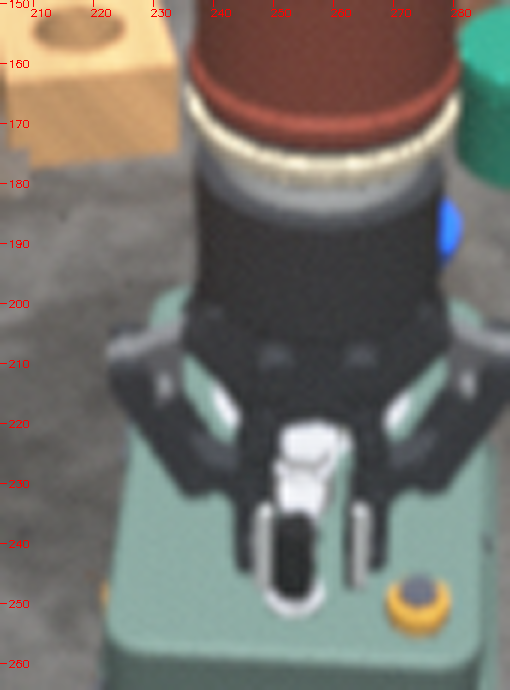

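```bash
python3 - <<'E'
from h import *
np.set_printoptions(precision=4,suppress=True)
S=np.array([.5559,-.2118])
def H(d): a=np.radians(d);return S+.06*np.array([np.cos(a),np.sin(a)])
r=move_l([*H(269),.113],feed=.03,rotation=ori(-6),max_force=6)
o=observe();print(r,o['time_s'],o['eef_pos'],o['ft_force'])
gripper_to(.04)
p=o['eef_pos'];print(move_l([p[0],p[1],.24],feed=.15,max_force=10))
movep([.35,-.35,.28],ori(-60))
hold(.3)
o=observe();print(o['time_s'],o['eef_pos'],o['ft_force'])
im,d=get_image('side');crop(im,205,150,290,265,6,'pics/s12.png')
im,d=get_image('top');crop(im,240,170,350,255,7,'pics/t12.png');cv2.imwrite('pics/t12f.png',im[:,:,::-1])
E
```

```text
True 19.925 [ 0.5514 -0.2716  0.1123] [-0.7884 -0.0375  0.6787]
False
22.4167 [ 0.3507 -0.3496  0.2796] [0.7599 0.7853 0.4938]
```

View pics/s12.png

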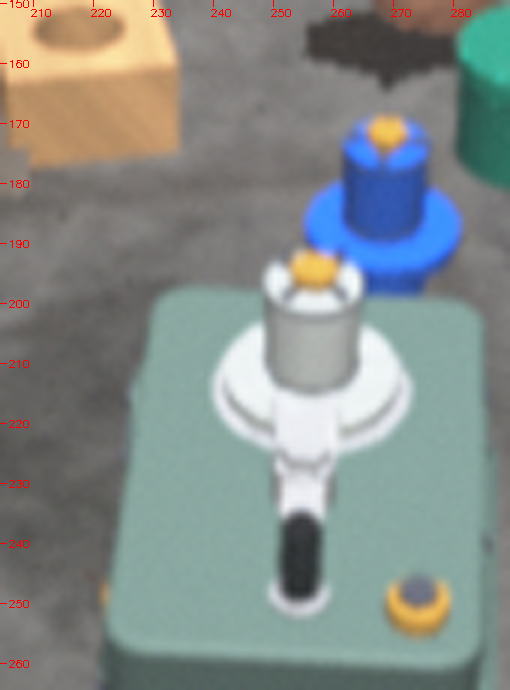

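View pics/t12f.png

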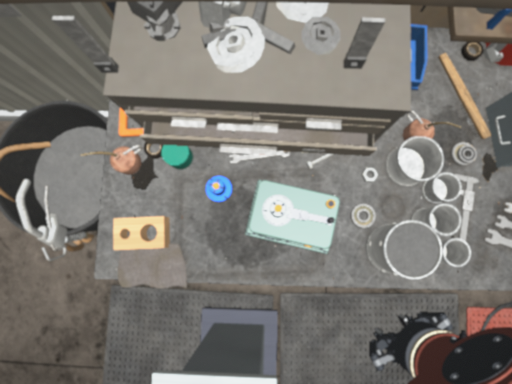

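View pics/t12.png

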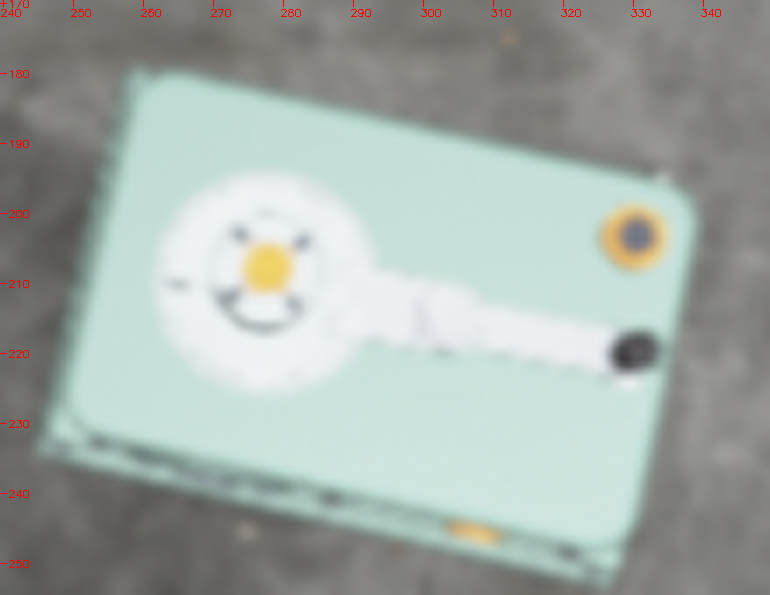

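The clamp toe, around (290,213), now points at the bore over the flange, and the handle is at (329,220). The clamp arm lies parallel to the case's long edges, so the joint is near 1.57. The pump is seated, and the tin (175,155), bearing (363,215) and nut (370,174) have not moved. I'll hand it in.

```bash
python3 -c "
from plant import *
job_done()"
```

```text
the job is handed in; nothing more can be done
```

The pump is seated in the gearcase bore with its flange flush, the clamp is swung over the flange, and I handed the job in at about 22 s.

- **Pump:** I gripped it, recentred the grip by 2.5 mm, and turned it so the tang matched the hub slot. The slot showed in the top picture at about 95° in world axes, roughly 16° from the case's y axis. It dropped home on the first light descent, with no searching, and I stopped at a 6 N limit. The TCP stood at 0.104 m, the predicted height.
- **Clamp:** I straddled the handle and swung it with wrist forces of 1–2 N. The last nudge stopped at the 6 N limit, probably against the clamp's stop.
- **Last checks:** The pictures show the pump upright and flush, and the clamp arm in line with stud and bore (joint near 1.57, judged by eye). The arm is well clear, and the tin, bearing and nut are where they were.
- **Disagreements:** The two cameras differed by about 6 mm in y. Both showed the fingers 2–5 mm off in x from the robot's own position, so I aligned by relative image positions instead. No check failed.

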